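# Seat the toothed burr in the cocoa mill

### The arm

A 6-joint arm with a two-finger parallel gripper is mounted at the origin on a cart in front of the work surface, level with it; the furniture and walls round the work are solid. World frame = base frame: x ahead of the robot, y to its left, z up, the work surface at z = 0. Lengths are in m, angles in rad, forces in N, time in s.
With the tool pointing down it reaches from about 0.375 to 0.9 m from the base axis. Payload 3.1 kg.
Tool frame: the origin (TCP) lies between the finger pads; the fingertips stand 17 mm ahead of it and the grasp point (between the pads) lies 2 mm behind it (robot.nose_length is the distance from the TCP to the fingertips, in m); z points along the fingers, y is the line along which they close (so a half turn about z gives the same grasp; the last joint's range is limited). The gripper opens to 87 mm and grips with 3 to 60 N. Pads are 19 mm wide; open, the fingers measure 117 mm over their backs; the gripper's body (75 mm by 190 mm) begins 51 mm behind the grasp point.
Start: joints at [0.952, 0.527, 1.433, -0, 1.181, -0.178], TCP at [0.267, 0.565, 0.24] pointing down, gripper open.
Joint ranges: [-3.08, 3.08], [-0.75, 2.2], [0.22, 2.44], [-1.43, 4.57], [0, 2.65], [-2.85, 2.85]. Speed limits (rad/s): [2.79, 2.79, 3.14, 3.14, 3.14, 3.14].

### API

Orientations are given as a unit quaternion [x, y, z, w].
In Python, from rig import robot, cams gives the robot as it stands.
- The arm moves only by the shell command python3 -m pendant 'ROWS' [FORCE]. ROWS is JSON, a list of rows, each an object with "jaw": the opening, from 0 (shut) to 1 (fully open); "linear": the shift along the tool's x, y, z in cm, a list of three; "twist": the turn about the tool's z in degrees. A call has 1 to 12 rows; each row shifts and turns the commanded pose from where the row before left it, along the tool's axes as they then stand; what a row does not reach is not made up. A row lasts 1/12 s, in which the tool goes at most 41.7 mm and 7.16 degrees, less where a joint would pass 70% of its speed; a pose out of reach is approached as far as the arm can. A call is refused whole if a number of a shift passes 4.17 or a number of a turn 7.16, either way. A call with a gripper value outside its range is refused whole. The fingers move at their own pace and stop on an object; FORCE is the grip in N (left out, the last holds). Time passes only in rows, so rows that do not move let the fingers close. It gives the time, the measured TCP pose, the force, the opening and the grip force at its end, in the units of the state.
- robot.get_obs(): the state, without advancing time (a new reading comes with each control period).
- cams.camera(name): name is "scene" or "top" or "wrist"; returns a dict with "color" (420x560x3 uint8, blue, green, red), "depth" (420x560 float32, m along the optical axis (not along the pixel's ray), 0 where there is no reading), "fov_y" (degrees; the focal length in pixels is half the picture's height over the tangent of half this angle, whatever the lens; pixels are square), "cx", "cy" (the principal point, pixels), "k1" (the pictures are not rectified: a ray, as slopes to the right and down, at radius r is drawn at 1 + k1 r^2 times it, then the intrinsics apply), "view" (4x4, takes a point from world to camera coordinates). Camera axes: x right, y down, z forward; pixel columns grow to the right and rows downward; lengths in m; the calibration is good to about 2 mm. A picture is of the moment at which its call begins.
- robot.hand_in(): hands the job in; it is judged then, once.
The state is a dict: "time": time; "q": joint angles; "joint_velocities": joint speeds; "joint_torque": joint torques, N m; "position": TCP position; "tool_rot": TCP orientation; "ft_force": force on the tool from outside, world axes, zero at the start; "moment": the same for the moment, N m; "grip_width": finger opening in m; "grip_force": force on a finger pad.
Only numpy, scipy, OpenCV 4.12 (cv2) and the standard library are available. Lean on these libraries where they do the work, as an engineer would, in place of code of your own. Each camera call takes 0.05 s, during which the arm holds its last target. There are 200 camera calls.

### The job

Put the cocoa mill together: take the four-toothed steel burr by its orange grip bar, turn it until its teeth line up with the slots of the green mill, set it in and push it down until it is fully home, flush with the mill's rim, then let go. Leave the plain round cap, which has no teeth, where it stands.

Things in the scene. Friction and masses are not known exactly. Their poses are not given: they have to be found in the camera images.
- burr_grip (a point): Centre of the orange grip bar (50 long, 16 thick, 40 high) on the loose steel burr, 48 above the burr's underside. Below the bar: a core 44 in diameter, 28 high, with four teeth at 90 degrees, 12 wide, 28 high, reaching 36 from the axis, feet rounded. 120 g. Stands upright on the counter. x: along the bar and one pair of teeth; y: across the bar, along the other pair; z up. All mm.
- mill_mouth (a point): Centre of the socket's mouth, level with the aluminium top of the fixed green mill (108 x 108 x 52 mm high). Socket: round middle 56 mm wide, four slots 24 mm wide reaching 42 mm from the axis along this frame's x and y (parallel to the housing's sides), 28 mm deep; z up. Burr fits in any quarter turn; home, its steel is flush with the rim and burr_grip 20 mm above this point.
- seat (a joint): Stiff round dark seat, 48 mm wide, in the middle of the socket; m pushed down: 0 = up (top 12 mm below the rim), 0.016 = right down. No spring: it moves under a push of about 10 N and stays where it is left. A burr set in lightly rests on it 16 mm above home, its teeth 12 mm deep in the slots.
- cap_grip (a point): Centre of the orange grip bar of the bystander: a loose plain round steel cap, 72 mm in diameter, 28 mm high, no teeth, with the same bar on top as the burr. This point is 48 mm above its underside. Leave it alone. Burr and cap may stand in either of two places.
Things that resemble listed ones, but are neither listed nor needed, are in the scene too. Leave any pink or turquoise look-alike of the part that bears burr_grip alone.

How it is judged:
At the end, for the whole second after the job is handed in: The burr is in the mill's socket, upright (within 0.2 rad), its axis within 12 mm of the socket's and its teeth in the slots (within 0.26 rad), pushed down to within 6 mm of flush with the rim, the seat down by more than 10 mm; the burr is released (z of burr_grip in the frame of mill_mouth below 0.026 m and horizontal distance between burr_grip and mill_mouth below 0.012 m and value of joint seat above 0.01 m and angle between burr_grip's own z axis and vertical below 0.2 rad and (angle between the x axis of burr_grip and the x axis of mill_mouth, either way round below 0.26 rad or angle between the x axis of burr_grip and the y axis of mill_mouth, either way round below 0.26 rad)); the robot touches nothing.
It fails at once if the plain cap is moved by more than 30 mm (distance of cap_grip from where it was at the start of the episode above 0.03 m).
It also fails if it takes over 32 s, if anything falls off the work surface, if the arm or the gripper's body presses on something with over 40 N, if the wrist force passes 120 N, or if a joint passes its speed limit or range.

## Working session

There is one attempt and no reset: what is moved stays moved. The work goes in short steps, Python scripts to look and compute and a shell command to move; the robot and the scene stay as the last step left them, time stands still between calls to the robot, and variables do not carry over. Pictures are saved under pics/ and viewed, at most 10 in all, crops included, and the job is handed in when it is done.

```bash
mkdir -p pics; cat > h.py <<'E'
import numpy as np, cv2
from rig import robot, cams
def K(c):
    f=210/np.tan(np.radians(c['fov_y']/2)); return f
def rays(c,uv):
    uv=np.asarray(uv,float).reshape(-1,2); f=K(c)
    d=(uv-[c['cx'],c['cy']])/f; s=d.copy()
    for _ in range(20): s=d/(1+c['k1']*(s**2).sum(1,keepdims=True))
    return np.c_[s,np.ones(len(s))]
def plane(c,uv,z):
    V=np.array(c['view']);R=V[:3,:3];o=-R.T@V[:3,3]
    r=rays(c,uv)@R
    return o+r*((z-o[2])/r[:,2])[:,None]
def cloud(c):
    V=np.array(c['view']);R=V[:3,:3];o=-R.T@V[:3,3]
    v,u=np.mgrid[:420,:560]
    r=rays(c,np.c_[u.ravel(),v.ravel()])*c['depth'].reshape(-1,1)
    return (r@R+o).reshape(420,560,3)
E
python3 - <<'E'
from h import *
a=cams.camera('top');b=cams.camera('scene')
np.save('top.npy',a,allow_pickle=True);np.save('scene.npy',b,allow_pickle=True)
im=np.vstack([a['color'],b['color']]);cv2.imwrite('pics/a.png',a['color']);cv2.imwrite('pics/b.png',b['color'])
s=robot.get_obs();print(s['position'],s['tool_rot'],s['time'],s['grip_width'])
E
```

```text
[0.26625207 0.564741   0.23864733] [ 2.18600551e-01  9.75813918e-01 -9.21847815e-04 -3.82385428e-04] 0.1 0.08714387887862994
```

View pics/a.png

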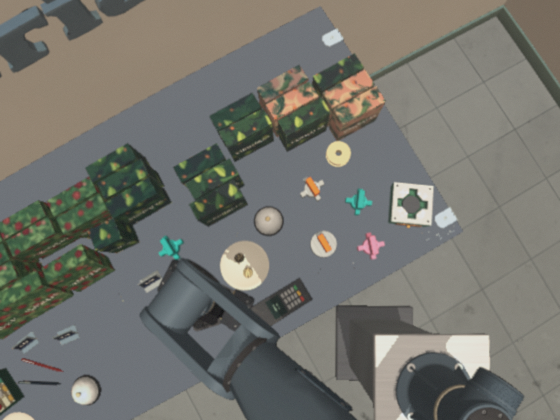

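View pics/b.png

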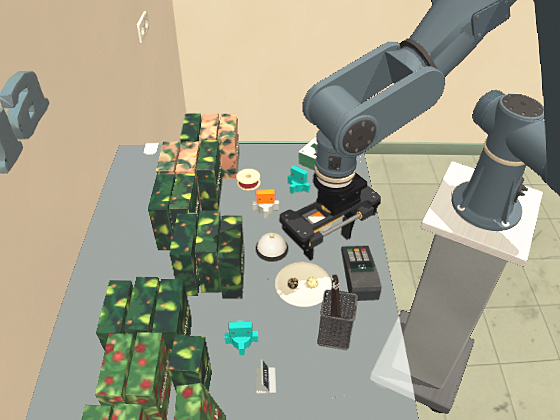

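Top view: the candidates are the orange bar with teeth at (313,187), which is the burr; the orange bar on a plain disc at (324,243), the cap; turquoise look-alikes at (359,201) and (171,247); and a pink one at (371,245). The mill is at (412,204). I choose (313,187) and will check it in a crop.

```bash
python3 - <<'E'
from h import *
a=np.load('top.npy',allow_pickle=True).item()
im=a['color'];P=cloud(a);hsv=cv2.cvtColor(im,cv2.COLOR_BGR2HSV)
def blob(m,seed,r):
    m=m.astype(np.uint8);w=np.zeros_like(m);cv2.circle(w,seed,r,1,-1);m=m*w
    n,l,st,c=cv2.connectedComponentsWithStats(m);i=1+np.argmax(st[1:,4]);return l==i
org=(cv2.inRange(hsv,(5,130,120),(22,255,255))>0)
for nm,s in (('burr',(313,187)),('cap',(324,243))):
    m=blob(org,s,16);top=m&(P[...,2]>.055)
    v,u=np.nonzero(top);X=plane(a,np.c_[u,v],.068)
    r=cv2.minAreaRect((X[:,:2]*1000).astype(np.float32))
    e=np.linalg.eigh(np.cov(X[:,:2].T))[1][:,1]
    print(nm,m.sum(),top.sum(),r,X.mean(0),np.degrees(np.arctan2(e[1],e[0])),np.median(P[top][:,2]))
win=np.zeros(im.shape[:2],bool);win[170:240,380:445]=1
m=win&(abs(P[...,2]-.052)<.008)
m=blob(m,(412,204),40);v,u=np.nonzero(m);X=plane(a,np.c_[u,v],.052)
print('mill',cv2.minAreaRect((X[:,:2]*1000).astype(np.float32)),np.median(P[m][:,2]))
# others
for nm,s in (('turq',(359,201)),('pink',(371,245)),('spool',(338,154)),('bell',(268,220))): print(nm,plane(a,[s],.04)[0], P[s[1]-2:s[1]+3,s[0]-2:s[0]+3,2].max())
# box heights
for s in ((355,85),(300,105),(245,125),(210,180)): print('box',P[s[1],s[0]])
c=im[140:260,290:450];cv2.imwrite('pics/c.png',cv2.resize(c,None,fx=5,fy=5,interpolation=cv2.INTER_CUBIC))
E
```

```text
burr 115 112 ((547.3607177734375, 335.3579406738281), (49.886314392089844, 17.2484188079834), 31.390180587768555) [0.54793254 0.33538679 0.068     ] -148.7109860114915 0.06682992092344087
cap 107 107 ((396.04522705078125, 303.828857421875), (47.33805465698242, 15.47315788269043), 31.177717208862305) [0.39634531 0.30385836 0.068     ] -148.49045028073536 0.06689016079089938
mill ((505.90521240234375, 64.77203369140625), (109.82350158691406, 110.0428237915039), 84.98762512207031) 0.05120988381470615
turq [0.51297483 0.20593066 0.04      ] 0.0712183054938782
pink [0.39291465 0.17455018 0.04      ] 0.06944213586626091
spool [0.64496853 0.2627571  0.04      ] 0.028273452948388345
bell [0.4575778  0.45419283 0.04      ] 0.06264267668377665
box [0.79918608 0.22911092 0.15270628]
box [0.74610298 0.37132868 0.1446755 ]
box [0.68958784 0.51234756 0.14884578]
box [0.54476489 0.59760887 0.14647536]
```

View pics/c.png

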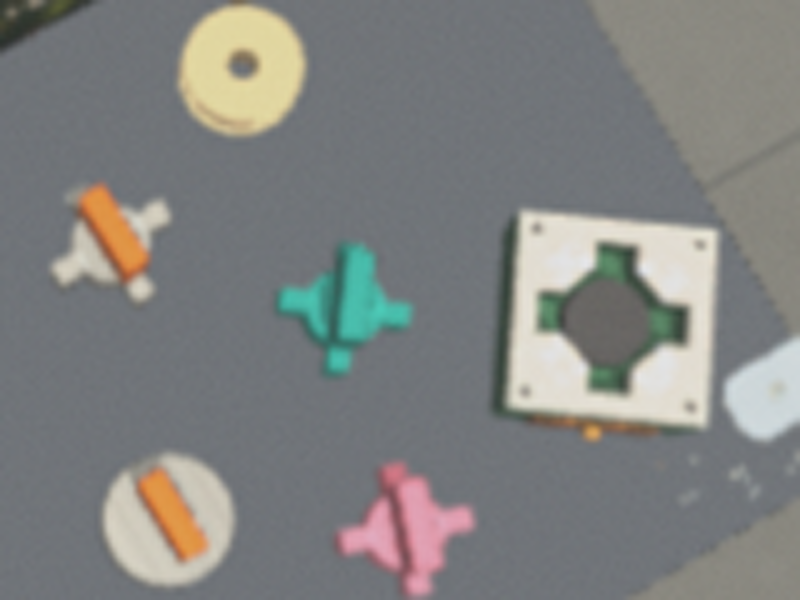

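The crop confirms it: the toothed steel burr with the orange bar is at crop (113,230), the cap is a plain disc at (172,513), and the mill socket is at (610,320). Burr is at (0.5475, 0.335) with its bar at 31.3°. Mill is at (0.506, 0.065), turned -5°.

```bash
python3 -m pendant '[{"jaw":1,"linear":[-2.93,-0.73,0],"twist":0},{"jaw":1,"linear":[-2.93,-0.73,0],"twist":0},{"jaw":1,"linear":[-2.93,-0.73,0],"twist":0},{"jaw":1,"linear":[-2.93,-0.73,0],"twist":0},{"jaw":1,"linear":[-2.93,-0.73,0],"twist":0},{"jaw":1,"linear":[-2.93,-0.73,0],"twist":0},{"jaw":1,"linear":[-2.93,-0.73,0],"twist":0},{"jaw":1,"linear":[-2.93,-0.73,0],"twist":0},{"jaw":1,"linear":[-2.93,-0.73,0],"twist":0},{"jaw":1,"linear":[-2.93,-0.73,0],"twist":0},{"jaw":1,"linear":[-2.93,-0.73,0],"twist":0},{"jaw":1,"linear":[-2.93,-0.73,0],"twist":0}]'
python3 -m pendant '[{"jaw":1,"linear":[0,0,0.8],"twist":-7.08},{"jaw":1,"linear":[0,0,0.8],"twist":-7.08},{"jaw":1,"linear":[0,0,0.8],"twist":-7.08},{"jaw":1,"linear":[0,0,0.8],"twist":-7.08},{"jaw":1,"linear":[0,0,0.8],"twist":-7.08},{"jaw":1,"linear":[0,0,0.8],"twist":-7.08},{"jaw":1,"linear":[0,0,0.8],"twist":-7.08},{"jaw":1,"linear":[0,0,0.8],"twist":-7.08},{"jaw":1,"linear":[0,0,0],"twist":0},{"jaw":1,"linear":[0,0,0],"twist":0}]'
cat > look.py <<'E'
from h import *
import sys
s=robot.get_obs();w=cams.camera('wrist')
cv2.imwrite('pics/%s.png'%sys.argv[1],w['color'])
p=s['position'];q=s['tool_rot']
from scipy.spatial.transform import Rotation as Ro
R=Ro.from_quat(q).as_matrix();print(s['time'],p,'yaw y',np.degrees(np.arctan2(R[1,1],R[0,1])),'z',R[:,2],s['ft_force'],s['grip_width'])
hsv=cv2.cvtColor(w['color'],cv2.COLOR_BGR2HSV)
m=cv2.inRange(hsv,(5,130,120),(22,255,255));P=cloud(w)
m=((m>0)&(P[...,2]>.06)).astype(np.uint8)
n,l,st,c=cv2.connectedComponentsWithStats(m)
for i in range(1,n):
    if st[i,4]<150: continue
    v,u=np.nonzero(l==i);X=plane(w,np.c_[u,v],.068)
    r=cv2.minAreaRect((X[:,:2]*1000).astype(np.float32));d=np.array([*r[0]])/1000-p[:2]
    print(st[i],r,'tool d cm',100*R[:2,:2].T@d)
E
python3 look.py d
```

```text
time: 1.1
position: [0.5479, 0.3348, 0.239]
tool_rot: [0.219, 0.976, -0.0, -0.001]
ft_force: [-0.3, 0.2, -0.5]
grip_width: 0.0869
grip_force: 0.0
time: 1.93
position: [0.5467, 0.3358, 0.1747]
tool_rot: [-0.269, 0.963, -0.0, -0.001]
ft_force: [-0.3, 0.3, -0.4]
grip_width: 0.087
grip_force: 0.0
1.9333 [0.54668393 0.33579998 0.17473961] yaw y 121.20035734191498 z [-1.94385134e-03 -7.21928258e-04 -9.99997850e-01] [-0.25981957  0.28069519 -0.38000052] 0.08695957013940424
[ 337    0   26   57 1315] ((405.0556335449219, 306.988525390625), (35.28239440917969, 16.70289421081543), 31.502107620239258) tool d cm [13.6068271   4.87238358]
[ 267  185   20   59 1071] ((549.0006103515625, 334.1695556640625), (49.95094680786133, 15.357625961303711), 32.40427780151367) tool d cm [-0.113698 -0.259472]
[ 88 269  15  53 284] ((696.066650390625, 234.35845947265625), (52.691932678222656, 12.118364334106445), 23.679271697998047) tool d cm [ -7.52258815 -16.41541952]
[456 269  16  53 302] ((526.7019653320312, 514.265869140625), (52.867591857910156, 13.061760902404785), 38.57624435424805) tool d cm [-7.53592809 16.30040549]
```

View pics/d.png

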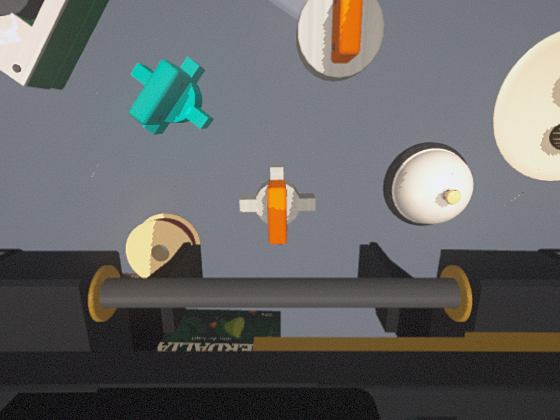

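Wrist view: the burr bar is at (277,212), centred between the fingers; the spool at (160,247) and the bell at (433,185) are clear of the finger paths. Descend and grip.

```bash
python3 -m pendant '[{"jaw":1,"linear":[-0.05,-0.2,2],"twist":-0.5},{"jaw":1,"linear":[0,0,3],"twist":0},{"jaw":1,"linear":[0,0,3],"twist":0},{"jaw":1,"linear":[0,0,2.4],"twist":0},{"jaw":1,"linear":[0,0,1.5],"twist":0},{"jaw":1,"linear":[0,0,0.5],"twist":0},{"jaw":1,"linear":[0,0,0],"twist":0},{"jaw":1,"linear":[0,0,0],"twist":0}]'
python3 -m pendant '[{"jaw":0,"linear":[0,0,0],"twist":0},{"jaw":0,"linear":[0,0,0],"twist":0},{"jaw":0,"linear":[0,0,0],"twist":0},{"jaw":0,"linear":[0,0,0],"twist":0},{"jaw":0,"linear":[0,0,0],"twist":0},{"jaw":0,"linear":[0,0,0],"twist":0},{"jaw":0,"linear":[0,0,0],"twist":0},{"jaw":0,"linear":[0,0,0],"twist":0},{"jaw":0,"linear":[0,0,0],"twist":0},{"jaw":0,"linear":[0,0,0],"twist":0}]' 45
```

```text
time: 2.65
position: [0.5495, 0.3349, 0.0525]
tool_rot: [-0.274, 0.962, 0.0, 0.001]
ft_force: [0.2, 0.4, -0.4]
grip_width: 0.0873
grip_force: 0.0
time: 3.48
position: [0.5487, 0.3345, 0.0515]
tool_rot: [-0.275, 0.962, -0.0, -0.0]
ft_force: [-0.3, -0.6, -1.0]
grip_width: 0.0282
grip_force: 0.0
```

```bash
python3 -m pendant '[{"jaw":0,"linear":[0,0,0],"twist":0},{"jaw":0,"linear":[0,0,0],"twist":0},{"jaw":0,"linear":[0,0,0],"twist":0},{"jaw":0,"linear":[0,0,0],"twist":0},{"jaw":0,"linear":[0,0,0],"twist":0},{"jaw":0,"linear":[0,0,0],"twist":0}]'
python3 -m pendant '[{"jaw":0,"linear":[0,0,-2],"twist":0},{"jaw":0,"linear":[0,0,-3],"twist":0},{"jaw":0,"linear":[0,0,-3],"twist":0},{"jaw":0,"linear":[0,0,-2],"twist":0},{"jaw":0,"linear":[0,0,0],"twist":0},{"jaw":0,"linear":[0,0,0],"twist":0}]'
```

```text
time: 3.98
position: [0.5487, 0.3345, 0.0515]
tool_rot: [-0.275, 0.962, -0.0, -0.0]
ft_force: [-0.0, -0.3, -0.8]
grip_width: 0.0161
grip_force: 45.0
time: 4.48
position: [0.5492, 0.3348, 0.1526]
tool_rot: [-0.275, 0.962, 0.0, 0.001]
ft_force: [-0.0, 0.9, -1.2]
grip_width: 0.0154
grip_force: 45.0
```

```bash
python3 -m pendant '[{"jaw":0,"linear":[0,0,0],"twist":6.15},{"jaw":0,"linear":[0,0,0],"twist":6.15},{"jaw":0,"linear":[0,0,0],"twist":6.15},{"jaw":0,"linear":[0,0,0],"twist":6.15},{"jaw":0,"linear":[0,0,0],"twist":6.15},{"jaw":0,"linear":[0,0,0],"twist":6.15}]'
python3 -m pendant '[{"jaw":0,"linear":[0.1,-1.3,0],"twist":0},{"jaw":0,"linear":[0.2,-2.73,0],"twist":0},{"jaw":0,"linear":[0.2,-2.73,0],"twist":0},{"jaw":0,"linear":[0.2,-2.73,0],"twist":0},{"jaw":0,"linear":[0.2,-2.73,0],"twist":0},{"jaw":0,"linear":[0.2,-2.73,0],"twist":0},{"jaw":0,"linear":[0.2,-2.73,0],"twist":0},{"jaw":0,"linear":[0.2,-2.73,0],"twist":0},{"jaw":0,"linear":[0.2,-2.73,0],"twist":0},{"jaw":0,"linear":[0.2,-2.73,0],"twist":0},{"jaw":0,"linear":[0.1,-1.4,0],"twist":0},{"jaw":0,"linear":[0,0,0],"twist":0}]'
cat > look2.py <<'E'
from h import *
import sys
from scipy.spatial.transform import Rotation as Ro
s=robot.get_obs();p=s['position'];R=Ro.from_quat(s['tool_rot']).as_matrix()
print(s['time'],p,'yaw y',np.degrees(np.arctan2(R[1,1],R[0,1])),s['ft_force'],s['grip_width'])
w=cams.camera('wrist');P=cloud(w);im=w['color']
cv2.imwrite('pics/%s.png'%sys.argv[1],im)
hsv=cv2.cvtColor(im,cv2.COLOR_BGR2HSV)
near=np.linalg.norm(P[...,:2]-[.506,.065],axis=2)<.09
m=(near&(abs(P[...,2]-.052)<.006)&(hsv[...,2]>130)&(hsv[...,1]<60)).astype(np.uint8)
n,l,st,c=cv2.connectedComponentsWithStats(m)
m=(l==1+np.argmax(st[1:,4])) if n>1 else m>0
v,u=np.nonzero(m);X=plane(w,np.c_[u,v],.052)
r=cv2.minAreaRect((X[:,:2]*1000).astype(np.float32));print('mill',m.sum(),r,'tool d cm',100*R[:2,:2].T@(np.array(r[0])/1000-p[:2]))
E
python3 look2.py e
```

```text
time: 4.98
position: [0.5471, 0.3339, 0.1488]
tool_rot: [0.046, 0.999, -0.001, -0.002]
ft_force: [-0.5, 0.5, -1.1]
grip_width: 0.0156
grip_force: 45.0
time: 5.98
position: [0.5029, 0.0615, 0.1504]
tool_rot: [0.044, 0.999, -0.0, -0.002]
ft_force: [-0.3, -0.0, -1.8]
grip_width: 0.0158
grip_force: 45.0
5.9833 [0.50287335 0.0615029  0.15038312] yaw y 84.9300499675629 [-0.2895661  -0.02416428 -1.75739156] 0.015780187494931004
mill 6985 ((492.01513671875, 64.39358520507812), (107.82076263427734, 78.91561889648438), 84.80540466308594) tool d cm [1.10711082 0.19198164]
```

View pics/e.png

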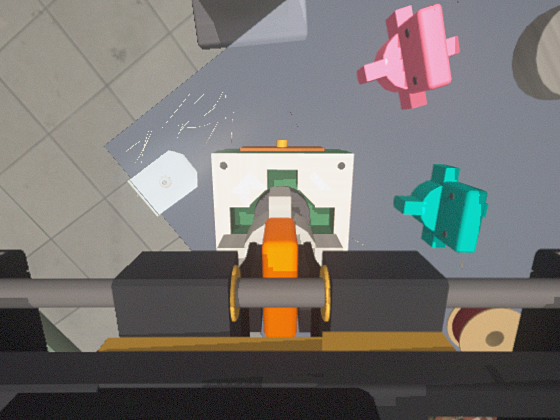

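The wrist view shows the mill at (282,215), with the burr teeth parallel to the slots and about 3 mm off. I'll correct that and lower it until it is just above the seat.

```bash
python3 -m pendant '[{"jaw":0,"linear":[-0.3,0.28,0],"twist":0},{"jaw":0,"linear":[0,0,1.5],"twist":0},{"jaw":0,"linear":[0,0,1.5],"twist":0},{"jaw":0,"linear":[0,0,1],"twist":0},{"jaw":0,"linear":[0,0,0.6],"twist":0},{"jaw":0,"linear":[0,0,0.5],"twist":0},{"jaw":0,"linear":[0,0,0.4],"twist":0},{"jaw":0,"linear":[0,0,0],"twist":0},{"jaw":0,"linear":[0,0,0],"twist":0}]' 55; python3 look2.py f
```

```text
time: 6.78
position: [0.5083, 0.0673, 0.0966]
tool_rot: [0.044, 0.999, 0.0, 0.0]
ft_force: [0.8, 0.4, -0.8]
grip_width: 0.0154
grip_force: 55.0
6.7833 [0.50833185 0.06733135 0.09661676] yaw y 85.00249133625093 [ 0.8418074   0.39266342 -0.83049286] 0.01542569702993344
mill 10734 ((483.37823486328125, 65.277587890625), (107.7519302368164, 62.210052490234375), 84.81088256835938) tool d cm [ 2.46798424 -0.42197283]
```

View pics/f.png

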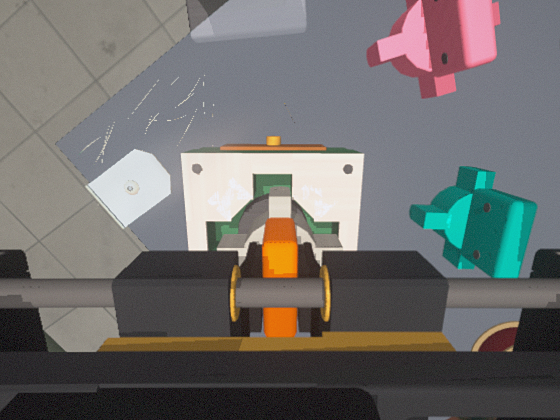

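The tooth is at image x=280 and the slot centre at 272, so it is about 4 mm off to the right. I'll correct that.

```bash
python3 -m pendant '[{"jaw":0,"linear":[0.15,-0.32,0],"twist":0},{"jaw":0,"linear":[0,0,0],"twist":0},{"jaw":0,"linear":[0,0,0],"twist":0},{"jaw":0,"linear":[0,0,0],"twist":0}]'; python3 look2.py g
```

```text
time: 7.17
position: [0.5065, 0.064, 0.0968]
tool_rot: [0.044, 0.999, -0.0, 0.0]
ft_force: [-0.2, 0.1, -1.1]
grip_width: 0.0153
grip_force: 55.0
7.1667 [0.50651707 0.06398097 0.09682549] yaw y 84.96760747388008 [-0.22091571  0.13869702 -1.11454583] 0.015286197878126045
mill 10597 ((482.67919921875, 65.30805206298828), (107.84576416015625, 60.47536849975586), 84.95462036132812) tool d cm [ 2.38623881 -0.07690618]
```

Aligned to within about 1 mm. Push down.

```bash
python3 -m pendant '[{"jaw":0,"linear":[0,0,0.3],"twist":0},{"jaw":0,"linear":[0,0,0.3],"twist":0},{"jaw":0,"linear":[0,0,0.3],"twist":0},{"jaw":0,"linear":[0,0,0.3],"twist":0},{"jaw":0,"linear":[0,0,0.3],"twist":0},{"jaw":0,"linear":[0,0,0],"twist":0}]'
```

```text
time: 7.72
position: [0.5067, 0.0641, 0.0818]
tool_rot: [0.044, 0.999, -0.0, 0.0]
ft_force: [-0.4, -0.3, 3.2]
grip_width: 0.0158
grip_force: 55.0
```

```bash
python3 -m pendant '[{"jaw":0,"linear":[0,0,0.3],"twist":0},{"jaw":0,"linear":[0,0,0.3],"twist":0},{"jaw":0,"linear":[0,0,0.2],"twist":0},{"jaw":0,"linear":[0,0,0],"twist":0},{"jaw":0,"linear":[0,0,0],"twist":0}]'; python3 look2.py h
```

```text
time: 8.13
position: [0.5068, 0.0641, 0.0753]
tool_rot: [0.044, 0.999, -0.0, 0.001]
ft_force: [-3.7, -0.6, 16.4]
grip_width: 0.0157
grip_force: 55.0
8.1333 [0.50675793 0.06405433 0.07534772] yaw y 84.99771073307203 [-3.72933603 -0.61944597 16.41698438] 0.01571482131905584
mill 12603 ((478.3072814941406, 65.74203491210938), (107.82427215576172, 51.54206085205078), 84.99052429199219) tool d cm [ 2.84894209 -0.07994897]
```

View pics/h.png

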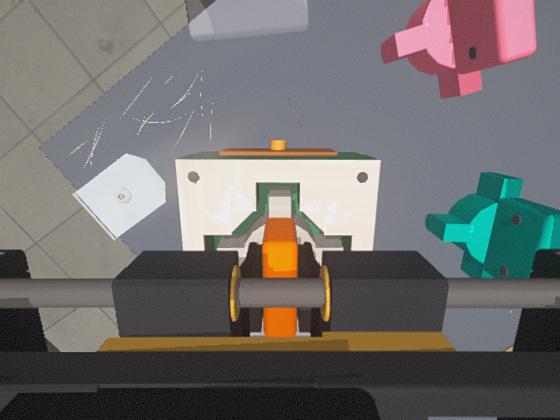

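The teeth sit in the slots (tooth at (280,200)) and look about flush. One small extra push to confirm it has bottomed, then release and back off.

```bash
python3 -m pendant '[{"jaw":0,"linear":[0,0,0.15],"twist":0},{"jaw":0,"linear":[0,0,0.1],"twist":0},{"jaw":0,"linear":[0,0,0],"twist":0}]'; python3 - <<'E'
from h import *
w=cams.camera('wrist');P=cloud(w)
print('tooth z',np.median(P[193:205,275:286,2]),'rim z',np.median(P[180:200,205:235,2]))
E
```

```text
time: 8.43
position: [0.5068, 0.0641, 0.0753]
tool_rot: [0.044, 0.999, -0.0, 0.001]
ft_force: [-7.4, -0.7, 37.0]
grip_width: 0.0157
grip_force: 55.0
tooth z 0.051404872222250556 rim z 0.051772572046751175
```

Firm stop and flush: tooth 51.4 mm, rim 51.8 mm. I'll ease off the push, open and retreat.

```bash
python3 -m pendant '[{"jaw":0,"linear":[0,0,-0.3],"twist":0},{"jaw":0.6,"linear":[0,0,0],"twist":0},{"jaw":0.6,"linear":[0,0,0],"twist":0},{"jaw":0.6,"linear":[0,0,0],"twist":0},{"jaw":0.6,"linear":[0,0,0],"twist":0},{"jaw":0.6,"linear":[0,0,0],"twist":0},{"jaw":0.6,"linear":[0,0,0],"twist":0},{"jaw":0.6,"linear":[0,0,0],"twist":0}]'
python3 -m pendant '[{"jaw":0.6,"linear":[0,0,-1],"twist":0},{"jaw":0.6,"linear":[0,0,-2],"twist":0},{"jaw":0.6,"linear":[0,0,-3],"twist":0},{"jaw":0.6,"linear":[0,0,-3],"twist":0},{"jaw":0.6,"linear":[0,0,-2],"twist":0},{"jaw":0.6,"linear":[0,0,0],"twist":0},{"jaw":0.6,"linear":[0,0,0],"twist":0},{"jaw":0.6,"linear":[0,0,0],"twist":0}]'
python3 look2.py i; python3 look.py j
```

```text
time: 9.15
position: [0.5063, 0.0641, 0.0737]
tool_rot: [0.044, 0.999, 0.0, -0.0]
ft_force: [0.3, -0.0, 1.0]
grip_width: 0.0498
grip_force: 0.0
time: 9.82
position: [0.5057, 0.0642, 0.1838]
tool_rot: [0.044, 0.999, 0.0, -0.0]
ft_force: [0.3, 0.5, -0.6]
grip_width: 0.0521
grip_force: 0.0
9.8167 [0.50568727 0.06419185 0.18379763] yaw y 84.98477311753918 [ 0.2982313   0.47837827 -0.6093921 ] 0.05212982614767277
mill 8880 ((506.237060546875, 63.106388092041016), (107.95240020751953, 107.01660919189453), 84.95230102539062) tool d cm [-0.0642577 -0.1033247]
9.8667 [0.50540677 0.06418767 0.18321906] yaw y 84.9818289777403 z [-2.25502916e-03  1.83897354e-04 -9.99997441e-01] [-0.08643593 -0.45370838  0.24594035] 0.05209201119138686
[ 270  185   21   67 1298] ((512.5588989257812, 64.21247100830078), (16.865129470825195, 59.22895050048828), 84.48113250732422) tool d cm [-0.71225316  0.06503186]
[158 266  13  56 290] ((574.5859985351562, -48.63954162597656), (9.67139720916748, 57.413490295410156), 76.83218383789062) tool d cm [ -7.87830565 -10.63435188]
[383 266  20  55 361] ((592.8477783203125, 162.72349548339844), (56.93721008300781, 13.968947410583496), 9.749438285827637) tool d cm [-7.8486554  10.58067538]
[ 178  333  239   18 2197] ((638.0184936523438, 68.88986206054688), (228.48855590820312, 17.986167907714844), 86.25131225585938) tool d cm [-13.16917821   1.62839422]
```

View pics/j.png

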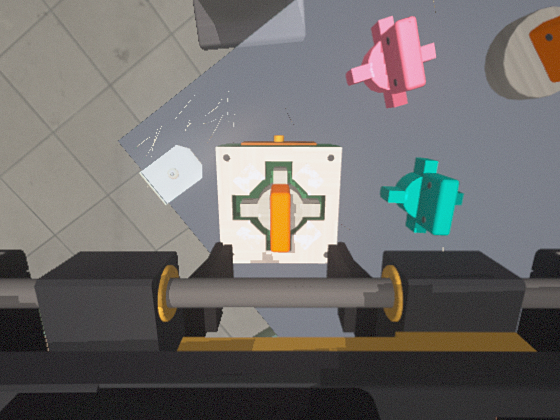

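The burr at (280,205) is seated, flush and aligned in the mill. It is released and the gripper is clear.

```bash
python3 -c "from rig import robot; print(robot.hand_in())"
```

```text
the job is handed in; nothing more can be done
None
```

The burr is in the mill, pushed to its stop and flush with the rim (tooth top 51.4 mm, rim 51.8 mm); it is released, the cap was not touched, and I handed the job in at about 10 s on the robot's clock, with no verdict returned.

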